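Refit the can opener head on its wall bracket

TASK

Take the washed chrome can opener head out of the drip stand and fit it back on the white wall bracket: feed the T under it down through the socket's slot, press it down against the spring, turn it a quarter turn clockwise and let it rise so that it locks, with the crank end sticking out away from the tiled wall. Feel for the slot and press gently, with less than 4 kg (40 N) on the bracket at any time. Let go of it and leave the corkscrew, caps, jar grip, tin and jar where they are.

Things in the scene. Friction and masses are not known exactly. Their poses are not given: they have to be found in the camera images.
- head_grip (a point): Chrome can opener head, loose, 0.18-0.29 kg: centre of its casting, on the T axis. Casting 76 long (x), 24 wide (y), 40 high; grip it across the 24. x to the crank end (nose), y along the T bar, z up. Down from here: casting ends at 20, collar dia 54 from 25.5 to 30.5, shank dia 7, T bar 34 long, 7 wide, 7 high from 41 to 48, square edges.
- head_nose (a point): Front face of the head's butterfly crank key (64 wide over its round ends, 18 high): 81 ahead of the T axis along the head's x, 8 above head_grip. Nose, feed wheel and key begin 36 ahead of the axis.
- opener_head: The whole chrome head; origin on the T axis at the underside of the T bar, 48 below head_grip, same axes. It starts upright in the drip stand, its collar resting on the stand's top.
- bracket: White-painted steel wall bracket on a piece of tiled wall 240 wide, 151 high, fixed; it carries the chrome bayonet socket, facing up. Origin on the table below the socket's axis; x points to the wall, whose face is 85 from the axis, z up. Forces on the bracket include the socket's.
- socket (a point): Centre of the upper face of the socket's slot plate, 110 above the table, bracket's axes. Plate 4 thick; slot 38 x 9.5, along the bracket's x but turned up to 20 deg (0.35 rad) either way, different each time: the socket is a stiff fit in the bracket (slips only above 2 N m) and this pose does not show its angle. Look, or feel by trying the T lightly on the plate at different angles.
- ring_rest (a point): On the socket's axis, 9 above the slot plate: top of the sprung pressure ring (dia 41 inside, 58 outside) round the slot when free, inside a chrome rim of dia 66 that stands 4 above the plate. The head's collar pushes it down: about 5 N at first touch, 0.7 N more per mm, solid after 8.8 mm.
- lock_point (a point): Where head_grip sits when locked, 37 above the slot plate. The T turns only clockwise from above, and only when pushed so far that head_grip is 4 to 6.3 below this point. 90 deg from the slot it can rise into a pocket 12 wide under the plate, where the spring holds it; a solid stop comes at 98 deg. If it has not risen, it is not locked.
- drip_stand: Blue ceramic drip stand, fixed: block 85 (x) by 100 (y), 40 high, on a tray 110 by 125; origin under its centre. The head's T hangs in an oblong well 16 (x) by 43 (y), 26 deep, in its top; the head comes out straight up.
- corkscrew_mid (a point): Smoky-grey plastic lever-pull corkscrew lying flat, about 245 long, 100 wide, 28 high, loose, not part of the job. Point: its centre, half-way up.
- cap_a_mid (a point): Gold crown cap, 32 in diameter, 6 high, loose, not part of the job. Point: its centre, half-way up.
- cap_b_mid (a point): Another gold crown cap, 32 in diameter, 6 high, loose, not part of the job. Point: its centre, half-way up.
- jar_grip_mid (a point): Olive-green bakelite jar grip, a scalloped disc 94 in diameter, 26 high, loose, not part of the job. Point: its centre, half-way up.
- tin_mid (a point): Food tin with a plain red wrapper, 74 in diameter, 102 high, loose, not part of the job. Point: its centre, half-way up.
- preserve_jar_mid (a point): Amber glass jar with a yellow lid, 70 in diameter, 95 high, loose, not part of the job. Point: its centre, half-way up.

How it is judged:
On the way, in this order (a step that is already met when the one before it is completed fails the run):
1. the head is lifted clear of the drip stand (height (world z) of head_grip above 0.1 m and contact force between opener_head and drip_stand below 0.05 N), for 0.1 s.
2. the T has passed down through the slot with the crank end pointing sideways along the wall (horizontal distance between head_grip and socket below 0.005 m and z of head_grip in the frame of socket below 0.0385 m and angle between the x axis of opener_head and the x axis of bracket, either way round above 0.9 rad), for 0.05 s.
3. the head is pressed down on its spring and turned (horizontal distance between head_grip and socket below 0.005 m and z of head_grip in the frame of socket below 0.034 m and angle between the x axis of opener_head and the x axis of bracket, either way round below 0.8 rad).
At the end, for the whole second after the job is handed in: The head is locked: its axis within 4 mm of the socket's, head_grip 35.5 to 38.5 mm above the slot plate, upright within 4 degrees, its length within 32 degrees of square to the wall with the crank end away from the wall, at rest (horizontal distance between head_grip and socket below 0.004 m and z of head_grip in the frame of socket between 0.0355 and 0.0385 m and angle between head_grip's own z axis and vertical below 0.07 rad and angle between the x axis of opener_head and the x axis of bracket, either way round below 0.57 rad and x of head_nose in the frame of socket below -0.05 m and linear speed of opener_head below 0.01 m/s); the robot touches nothing.
It fails at once if more than 40 N between the head and the bracket with its socket (contact force between opener_head and bracket above 40 N).
It fails at once if a bystander is moved by more than 15 mm (distance of any of corkscrew_mid, cap_a_mid, cap_b_mid, jar_grip_mid, tin_mid, preserve_jar_mid from where it was at the start of the episode above 0.015 m).
It also fails if it takes over 72 s, if anything falls off the work surface, if the arm or the gripper's body presses on something with over 40 N, if the wrist force passes 120 N, or if a joint passes its speed limit or range.

ROBOT

A 6-joint arm with a two-finger parallel gripper is mounted at the origin on the work surface. World frame = base frame: x ahead of the robot, y to its left, z up, the work surface at z = 0. Lengths are in m, angles in rad, forces in N, time in s.
With the tool pointing down it reaches from about 0.4 to 0.925 m from the base axis. Payload 3.4 kg.
Tool frame: the origin (TCP) lies at the centre of the arm's flange, where the gripper is bolted on; the fingertips stand 173 mm ahead of it and the grasp point (between the pads) lies 155 mm ahead of it; z points along the fingers, y is the direction in which the jaws open and shut (so a half turn about z gives the same grasp; the last joint's range is limited). The gripper opens to 85 mm and grips with 20 to 120 N. Pads are 22 mm wide; open, the fingers measure 114 mm over their backs; the gripper's body (76 mm by 85 mm) begins 54 mm behind the grasp point. The pads swing forward as they close: fully open they stand 13 mm farther back than shut.
Start: joints at [-1.266, 0.307, 1.506, -0, 1.328, -0.073], TCP at [0.212, -0.534, 0.405] pointing down, gripper open.
Joint ranges: [-3.12, 3.12], [-1.05, 2.28], [0.14, 2.33], [-1.42, 4.57], [0.1, 2.73], [-2.68, 2.68]. Speed limits (rad/s): [2.57, 2.57, 3.14, 3.14, 3.14, 3.14].

INTERFACE

Orientations are given as a rotation vector (axis times angle).
In Python, from bench import bot, cams, models gives the robot as it stands. The module is installed in compiled form; this text tells all that it offers.
- The arm moves only by the shell command python3 -m handwheel 'ROWS'. ROWS is a JSON object of lists of equal length, an entry for each row: "claw": the opening in per cent of the stroke, from 0 (shut) to 100 (fully open); "delta_pos": the shift along the tool's x, y, z in units of 30 mm (1.0 is 30 mm), a list of three; "roll": the turn about the tool's z in rad. In form: {"claw": [claw, ...], "delta_pos": [[x, y, z], ...], "roll": [roll, ...]}. A call has 1 to 8 rows; each row is the pose to reach, as a shift and turn from the pose commanded when the call began, along the tool's axes at that moment; what a row does not reach only later rows make up. A row lasts 1/12 s, in which the tool goes at most 41.7 mm and 7.16 degrees, less where a joint would pass 70% of its speed; a pose out of reach is approached as far as the arm can. A call with a gripper value outside its range is refused whole. The fingers move at their own pace and stop on an object; the grip force is fixed at half the most. Time passes only in rows, so rows that repeat a pose let the fingers close. It gives the time, the measured TCP pose, the force and the opening at its end, in the units of the state.
- bot.state(): the state, without advancing time (a new reading comes with each control period).
- cams.read_camera(name): name is "scene" or "top"; returns the picture (384x512x3 uint8, blue, green, red); there is no depth.
- cams.camera_params(name): a dict with "mtx" (3x3 intrinsics, pixels), "camera_from_world" (4x4, takes a point from world to camera coordinates). Camera axes: x right, y down, z forward; pixel columns grow to the right and rows downward; lengths in m; the calibration is good to about 2 mm. A picture is of the moment at which its call begins. camera_params takes no time and is no camera call.
- bot.sign_off(): hands the job in, once; it reports no verdict.
Trained networks look in the newest picture that a camera, given by its name, has taken for a name from the list of things; names that differ only in an ending like _2 or _b are one class to them, and where a whole thing is asked for, a point or a joint stands for the part that bears it (a point fixed in the world has none). Each returns a list of dicts, best first, with "confidence" (0 to 1); they miss things now and then, are a little off and sometimes report something else, mostly with a low value. They report only what shows in the picture. A call takes as long as a camera call.
- models.masks_of(camera, target): "pixels" (384x512 bool, what is visible of it) and "bbox" ([centre column, centre row, width, height] in pixels, round what is visible of it).
The state is a dict: "time_s": time; "joint_pos": joint angles; "dq": joint speeds; "effort": joint torques, N m; "position": TCP position; "orientation": TCP orientation; "contact_force": force on the tool from outside, world axes, zero at the start; "wrist_torque": the same for the moment, N m; "finger_gap": finger opening in m.
Only numpy, scipy, OpenCV 4.12 (cv2) and the standard library are available. Lean on these libraries where they do the work, as an engineer would, in place of code of your own. Each camera call takes 0.05 s, during which the arm holds its last target.

## Working session

There is one attempt and no reset: what is moved stays moved. The work goes in short steps, Python scripts to look and compute and a shell command to move; the robot and the scene stay as the last step left them, time stands still between calls to the robot, and variables do not carry over. Pictures are saved under pics/ and viewed, and the job is handed in when it is done.

```bash
mkdir -p pics
python3 - <<'E'
from bench import bot,cams,models
import cv2
s=bot.state();print({k:(v if not hasattr(v,'round') else v) for k,v in s.items()})
for n in("scene","top"):
    im=cams.read_camera(n);cv2.imwrite(f"pics/{n}0.png",im)
    p=cams.camera_params(n);print(p)
E
```

```text
{'time_s': 0.0, 'joint_pos': array([-1.26648355e+00,  3.07606677e-01,  1.50765527e+00, -8.66181956e-06,
        1.32840164e+00, -7.34881892e-02]), 'dq': array([ 7.19679402e-05,  5.58598888e-04,  2.18762475e-05, -8.18202433e-04,
        6.19283065e-04, -7.03602528e-04]), 'effort': array([ 3.55626908e-03, -4.57543051e+01, -2.51921725e+01,  3.52549778e-04,
        1.33025108e-02,  1.72069753e-05]), 'position': array([ 0.21198754, -0.53414203,  0.40376821]), 'orientation': array([-3.08368754e+00, -5.89542386e-01,  3.87468914e-04]), 'contact_force': array([ 0.71581561, -0.27768278,  0.51215472]), 'wrist_torque': array([-0.04508995, -0.03929171,  0.04149512]), 'finger_gap': 0.08566488621989567}
{'mtx': array([[491.54078347,   0.        , 255.99852803],
       [  0.        , 491.54078347, 190.0697622 ],
       [  0.        ,   0.        ,   1.        ]]), 'camera_from_world': array([[-0.66558015,  0.74629962, -0.00631954,  0.31663056],
       [ 0.44691849,  0.3917699 , -0.80422646, -0.17404619],
       [-0.5977181 , -0.53810149, -0.59428937,  1.73424314],
       [ 0.        ,  0.        ,  0.        ,  1.        ]])}
{'mtx': array([[388.07429392,   0.        , 256.99392724],
       [  0.        , 388.07429392, 193.2807883 ],
       [  0.        ,   0.        ,   1.        ]]), 'camera_from_world': array([[ 0.0094472 , -0.99993798,  0.00589855,  0.05436798],
       [-0.98995157, -0.01018483, -0.14103954,  0.57721817],
       [ 0.14109087, -0.00450685, -0.98998639,  1.0322849 ],
       [ 0.        ,  0.        ,  0.        ,  1.        ]])}
```

View pics/scene0.png

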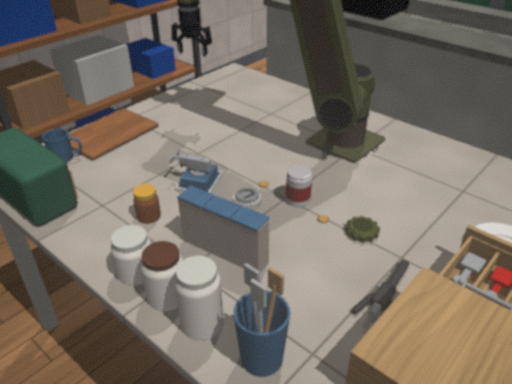

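View pics/top0.png

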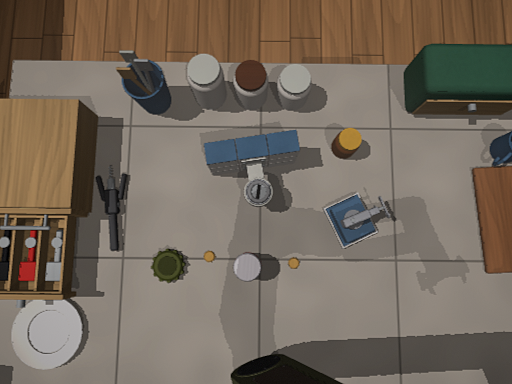

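The top view shows the bracket socket at about (258,192), the blue stand with the head at (353,217) with its crank to the right, and the wall above the socket. The arm is out of the way. Next I zoom in and run the masks.

```bash
cat > h.py <<'E'
import numpy as np,cv2
from bench import bot,cams,models
def P(n):
    p=cams.camera_params(n);return p['mtx'],p['camera_from_world']
def proj(n,X):
    K,T=P(n);X=np.atleast_2d(X);c=X@T[:3,:3].T+T[:3,3];u=c@K.T;return u[:,:2]/u[:,2:]
def unproj(n,uv,z):
    K,T=P(n);R=T[:3,:3];o=-R.T@T[:3,3]
    uv=np.atleast_2d(uv);d=np.c_[uv,np.ones(len(uv))]@np.linalg.inv(K).T@R
    return o+d*((z-o[2])/d[:,2])[:,None]
def crop(im,x0,y0,x1,y1,s,f):
    cv2.imwrite(f,cv2.resize(im[y0:y1,x0:x1],None,fx=s,fy=s,interpolation=cv2.INTER_CUBIC))
E
python3 - <<'E'
from h import *
im=cv2.imread('pics/top0.png');crop(im,190,110,310,220,6,'pics/t_sock.png');crop(im,310,170,410,260,7,'pics/t_head.png')
im=cv2.imread('pics/scene0.png');crop(im,150,130,290,280,5,'pics/s_crop.png')
for cam in('top','scene'):
  cams.read_camera(cam)
  for t in('opener_head','bracket','drip_stand','socket','head_nose','tin_mid','preserve_jar_mid'):
    r=models.masks_of(cam,t)
    for d in r[:2]:
        print(cam,t,round(d['confidence'],2),np.round(d['bbox'],1),d['pixels'].sum())
        np.save(f'pics/{cam}_{t}.npy',d['pixels']) if d is r[0] else 0
E
```

```text
top opener_head 0.84 [367.  213.2  48.8  34.3] 475
top bracket 0.77 [251.4 168.8  95.2  76.2] 3722
top bracket 0.69 [167.8 263.8  32.6  30.5] 801
top drip_stand 0.92 [350.5 221.2  54.4  53.8] 1296
top head_nose 0.86 [365.1 211.7  46.9  31.6] 613
top tin_mid 0.73 [247.2 268.   28.4  30.4] 648
top tin_mid 0.52 [167.3 264.6  34.6  29.8] 848
top preserve_jar_mid 0.59 [345.1 140.9  32.9  29.2] 661
scene opener_head 0.83 [192.4 164.7  46.9  22.4] 614
scene bracket 0.61 [225.2 230.3  97.7  87.7] 5582
scene drip_stand 0.96 [198.  180.2  49.4  25.5] 703
scene drip_stand 0.68 [190.9 165.3  43.7  21.4] 569
scene socket 0.55 [226.5 227.3  93.6  87.8] 5828
scene head_nose 0.66 [191.2 163.7  39.7  26.8] 541
scene tin_mid 0.75 [297.8 187.4  24.3  42.1] 969
scene preserve_jar_mid 0.71 [146.6 203.4  29.1  40.4] 911
```

View pics/t_sock.png

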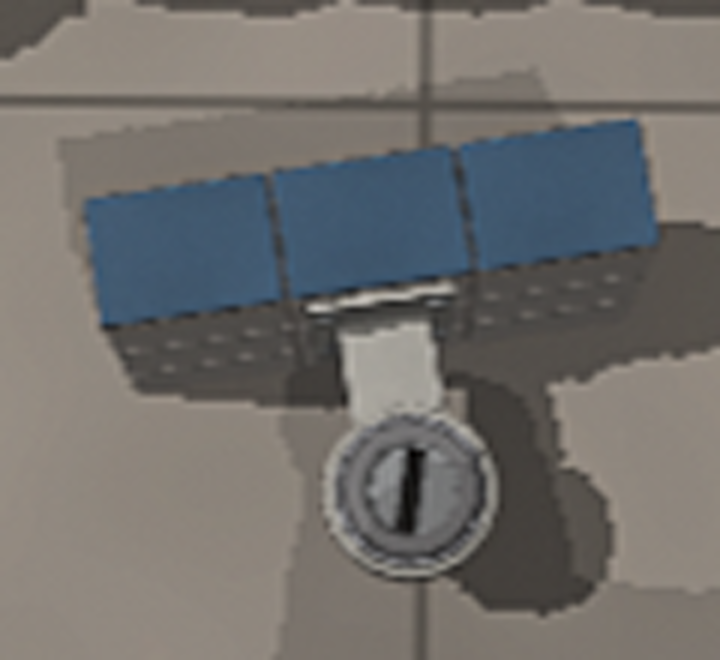

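View pics/t_head.png

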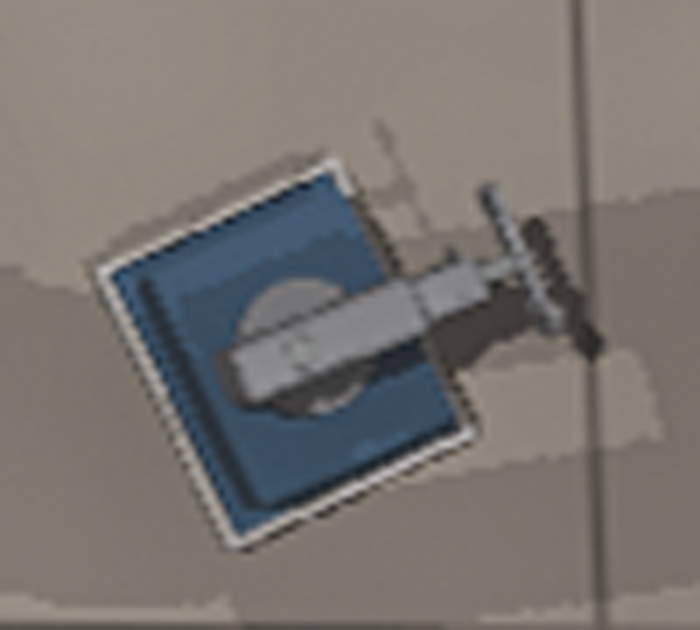

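View pics/s_crop.png

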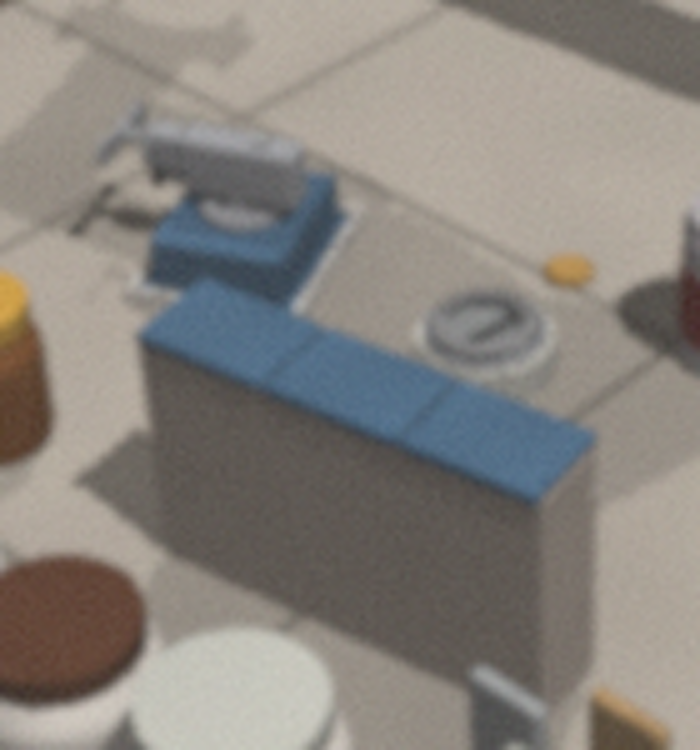

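Run:
```python
from h import *
for n in('top','scene'):
    K,T=P(n);print(n,'cam centre',np.round(-T[:3,:3].T@T[:3,3],3))
im=np.mean([cams.read_camera('top').astype(float) for _ in range(6)],0);np.save('pics/topavg.npy',im)
im2=np.mean([cams.read_camera('scene').astype(float) for _ in range(6)],0);np.save('pics/sceneavg.npy',im2)
g=im.mean(2)
np.set_printoptions(linewidth=200)
print(g[182:204,250:270].round().astype(int))
# slot moments at z=.110
sub=g[184:200,252:265];w=np.clip(115-sub,0,None)
yy,xx=np.mgrid[184:200,252:265];w[(w<8)]=0
m=(xx-258)**2+(yy-191.5)**2<64;w=w*m
W=unproj('top',np.c_[xx.ravel(),yy.ravel()],.110)[:,:2];w=w.ravel()
c=(w[:,None]*W).sum(0)/w.sum();C=np.cov(W.T,aweights=w);e,v=np.linalg.eigh(C)
d=v[:,1]*np.sign(v[0,1]);print('slot c',c,'len',np.sqrt(12*e),'yaw',np.degrees(np.arctan2(d[1],d[0])))
# wall top blue front edge and mask
hsv=cv2.cvtColor(np.clip(im,0,255).astype(np.uint8),cv2.COLOR_BGR2HSV)
b=((hsv[...,0]>95)&(hsv[...,0]<120)&(hsv[...,1]>100)).astype(np.uint8)
b[:, :195]=0;b[:,305:]=0;b[:125]=0;b[180:]=0
n,l,st,ce=cv2.connectedComponentsWithStats(cv2.morphologyEx(b,cv2.MORPH_CLOSE,np.ones((5,5))))
k=1+np.argmax(st[1:,4]);ys,xs=np.where(l==k)
r=cv2.minAreaRect(unproj('top',np.c_[xs,ys],.151)[:,:2].astype(np.float32)*1000);print('wall top rect mm',r, cv2.boxPoints(r).round(1).tolist())
s=bot.state();R=cv2.Rodrigues(s['orientation'])[0];print(R.round(3))
```

```text
top cam centre [0.425 0.065 1.103]
scene cam centre [1.325 0.765 0.893]
[[122 117 110 115 116 116 117 115 113 114 115 116 115 106  81 105 137 158 151  99]
 [ 89  96 117 115 114 112 107  96  88 100 117 115 111 115 116  93 110 126 142 149]
 [ 97 117 115 102  92  89  91  76  57  93 115 100  97 111 115 115  95 109 112 129]
 [118 117  97  68  78 124 150 104  12  15  34 113 140 116 110 116 117  92  88  88]
 [117 109  86  81 122 146 131  80  17  20  57 118 142 129 110 108 114 113  85  65]
 [115  96  83 122 144 143 129  80  20  21  70 111 119 117 106  97 100  98  81  67]
 [106  81 115 144 140 142 128  75  21  21  69 111 120 118 119 118 108  99  86  58]
 [100  70 113 141 140 144 112  41  21  20  75 114 119 117 119 114 104  98 101  76]
 [ 93  76 120 142 138 141 106  27  24  22  95 126 118 118 119 117 107 100 102  79]
 [ 95 116 146 139 127 121  92  27  24  31  97 124 118 117 119 103  93 100 102  75]
 [ 92 104 138 128 117 124  91  19  25  29  95 124 118 118 119 114 104 100 102  74]
 [ 97  65  97 120 120 123  88  20  24  33  96 123 118 118 119 119 109 100 100  76]
 [104  68  93 123 122 111  68  2
[... 509 characters left out ...]
02 103 100  94  75  65  88  92 124 117]
 [ 93  92  64  62  82  97  97  98  99  96  94  95  72  49  64  86  88 120 124  72]
 [125 102 114 104  71  66  63  64  70  73  65  54  44  89 111  88 122 123  68  56]
 [122 136 100  84 111 125 105  89  81 111 132 119 103  86 120 150 118  68  56  62]]
slot c [0.57088017 0.05889048] len [0.01519176 0.04030727] yaw -7.578990173664696
wall top rect mm ((679.8335571289062, 75.48912048339844), (54.00623321533203, 233.38491821289062), 9.333048820495605) [[634.2999877929688, 186.3000030517578], [672.0999755859375, -44.0], [725.4000244140625, -35.29999923706055], [687.5999755859375, 195.0]]
[[ 0.929  0.369 -0.   ]
 [ 0.369 -0.929  0.   ]
 [ 0.    -0.    -1.   ]]
```

```bash
cat >> h.py <<'E'
from scipy.optimize import least_squares,minimize
from scipy.ndimage import gaussian_filter,map_coordinates
def slotfit(n,g,x0,z=.110,L=.038,W=.0095):
    uv=proj(n,[[x0[0],x0[1],z]])[0];r=int(9)
    u0,v0=np.round(uv).astype(int);k=5
    vv,uu=np.mgrid[0:(2*r+1)*k,0:(2*r+1)*k];uu=u0-r+(uu+.5)/k-.5;vv=v0-r+(vv+.5)/k-.5
    XY=unproj(n,np.c_[uu.ravel(),vv.ravel()],z)[:,:2]
    tgt=g[v0-r:v0+r+1,u0-r:u0+r+1]
    Wn=XY.reshape(2*r+1,k,2*r+1,k,2).mean((1,3))
    def f(p,full=False):
        c,s=np.cos(p[2]),np.sin(p[2]);d=XY-p[:2]
        a=d@[c,s];b=d@[-s,c]
        sg=.0003
        sig=lambda t:1/(1+np.exp(-np.clip(t/sg,-50,50)))
        m=sig(L/2-abs(a))*sig(W/2-abs(b))
        bg=np.where(b>0,p[3],p[4])
        I=(bg*(1-m)+p[5]*m).reshape(2*r+1,k,2*r+1,k).mean((1,3))
        I=gaussian_filter(I,abs(p[6]))
        w=np.hypot(*(Wn-p[:2]).transpose(2,0,1))<.0195
        return ((I-tgt)*w).ravel()
    q=least_squares(f,[*x0,125,118,20,.5],x_scale=[.001,.001,.03,10,10,10,.2],diff_step=1e-3,loss='soft_l1',f_scale=8)
    return q.x,q.cost
E
python3 - <<'E'
from h import *
g=np.load('pics/topavg.npy').mean(2);x,c=slotfit('top',g,[.571,.059,np.radians(-7.6)]);print(x[:2],np.degrees(x[2]),x[3:],c)
g=np.load('pics/sceneavg.npy').mean(2);x,c=slotfit('scene',g,[.571,.059,np.radians(-7.6)]);print(x[:2],np.degrees(x[2]),x[3:],c)
# overlay
def ov(n,sx,sy,yaw,hx,hy,hyaw,box,s,f):
    im=np.load(f'pics/{n}avg.npy');x0,y0,x1,y1=box
    o=cv2.resize(np.clip(im[y0:y1,x0:x1],0,255).astype(np.uint8),None,fx=s,fy=s,interpolation=cv2.INTER_CUBIC)
    def pl(X,col):
        uv=(proj(n,X)-[x0,y0]+.5)*s-.5
        cv2.polylines(o,[np.round(uv).astype(int)],True,col,1)
    def circ(cx,cy,z,r):t=np.linspace(0,2*np.pi,40)[:-1];return np.c_[cx+r*np.cos(t),cy+r*np.sin(t),0*t+z]
    def rect(cx,cy,yaw,z,ax,bx,w):
        c,s_=np.cos(yaw),np.sin(yaw);return np.array([[cx+a*c-b*s_,cy+a*s_+b*c,z] for a,b in((ax,-w),(bx,-w),(bx,w),(ax,w))])
    pl(rect(sx,sy,yaw,.110,-.019,.019,.00475),(0,0,255));pl(circ(sx,sy,.119,.029),(0,255,0));pl(circ(sx,sy,.119,.0205),(0,255,0));pl(circ(sx,sy,.114,.033),(255,255,0))
    pl(circ(hx,hy,.045,.027),(0,255,0));pl(rect(hx,hy,hyaw,.0905,-.038,.038,.012),(0,0,255));pl(rect(hx,hy,hyaw,.0505,-.038,.038,.012),(0,160,255))
    pl(rect(hx,hy,hyaw,.0785,.0805,.081,.032),(255,0,255))
    cv2.imwrite(f,o)
u=unproj('top',[[310/7+310,345/7+170]],.045)[0];print(u)
xt,_=slotfit('top',np.load('pics/topavg.npy').mean(2),[.571,.059,-.132])
for n,b,s,f in(('top',(310,170,410,260),7,'o1'),('top',(225,160,290,225),9,'o2'),('scene',(165,145,265,225),7,'o3')):
    ov(n,*xt[:3],u[0],u[1],np.radians(-90+17),b,s,f'pics/{f}.png')
E
```

```text
[0.57131977 0.05827701] -7.6954281337436194 [125.16649636 118.83376828  24.49255701   0.42061807] 9489.40158624162
[0.57427058 0.05686743] -2.2167720285136903 [129.91577571 136.27010732  99.20472218   0.62900523] 1865.4199682943404
[ 0.50702386 -0.20638637  0.045     ]
```

View pics/o1.png

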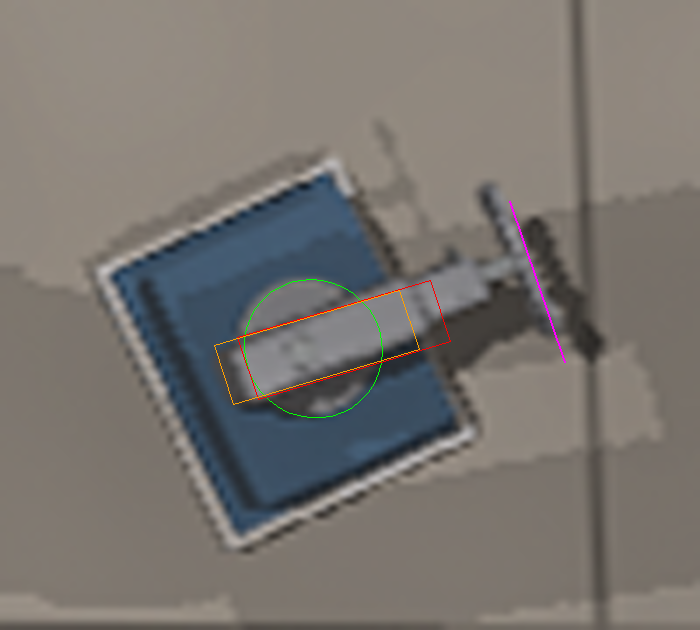

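View pics/o2.png

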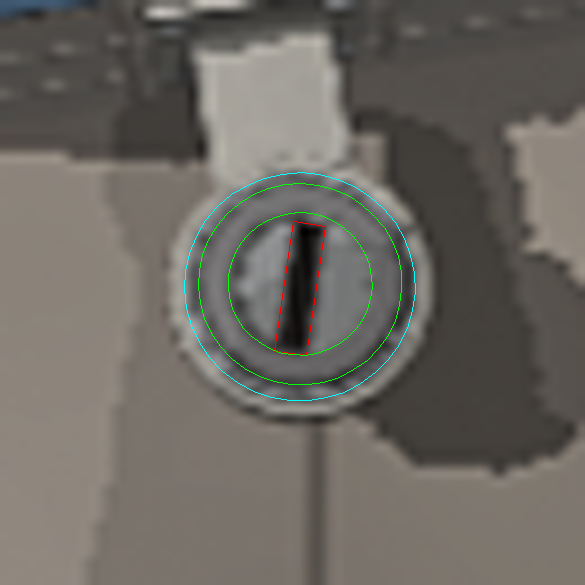

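View pics/o3.png

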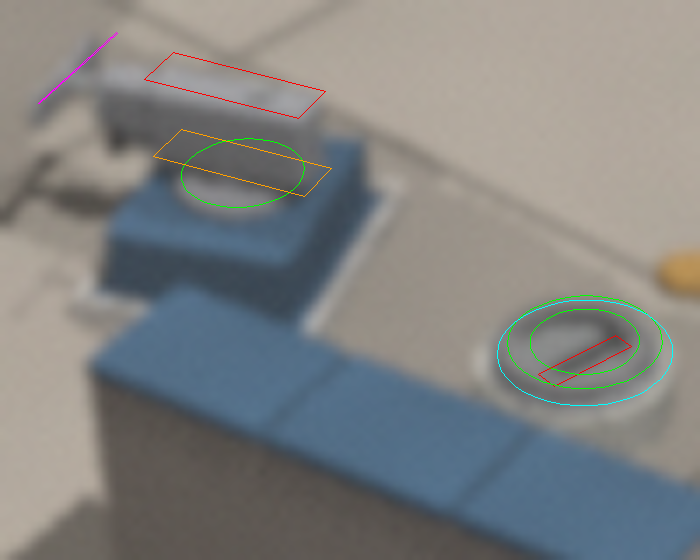

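```bash
cat >> h.py <<'E'
def circ(cx,cy,z,r):t=np.linspace(0,2*np.pi,40)[:-1];return np.c_[cx+r*np.cos(t),cy+r*np.sin(t),0*t+z]
def rect(cx,cy,yaw,z,ax,bx,w):
    c,s_=np.cos(yaw),np.sin(yaw);return np.array([[cx+a*c-b*s_,cy+a*s_+b*c,z] for a,b in((ax,-w),(bx,-w),(bx,w),(ax,w))])
def ovh(n,im,h,zg,box,s,f,extra=()):
    """head overlay; h=(x,y,yaw) zg=head_grip z"""
    x0,y0,x1,y1=box
    o=cv2.resize(np.clip(im[y0:y1,x0:x1],0,255).astype(np.uint8),None,fx=s,fy=s,interpolation=cv2.INTER_CUBIC)
    def pl(X,col):
        uv=(proj(n,X)-[x0,y0]+.5)*s-.5
        cv2.polylines(o,[np.round(uv).astype(int)],True,col,1)
    pl(circ(h[0],h[1],zg-.0255,.027),(0,255,0));pl(rect(*h,zg+.02,-.038,.038,.012),(0,0,255));pl(rect(*h,zg-.02,-.038,.038,.012),(0,160,255))
    pl(rect(*h,zg+.008,.0805,.081,.032),(255,0,255))
    for X,c in extra:pl(X,c)
    cv2.imwrite(f,o)
E
python3 - <<'E'
from h import *
im=np.load('pics/topavg.npy');im2=np.load('pics/sceneavg.npy')
h=(.508,-.2060,np.radians(-90+21.5))
ovh('top',im,h,.0705,(325,180,400,240),10,'pics/o4.png')
ovh('scene',im2,h,.0705,(165,145,225,205),10,'pics/o5.png')
E
```

```text
(no output)
```

View pics/o4.png

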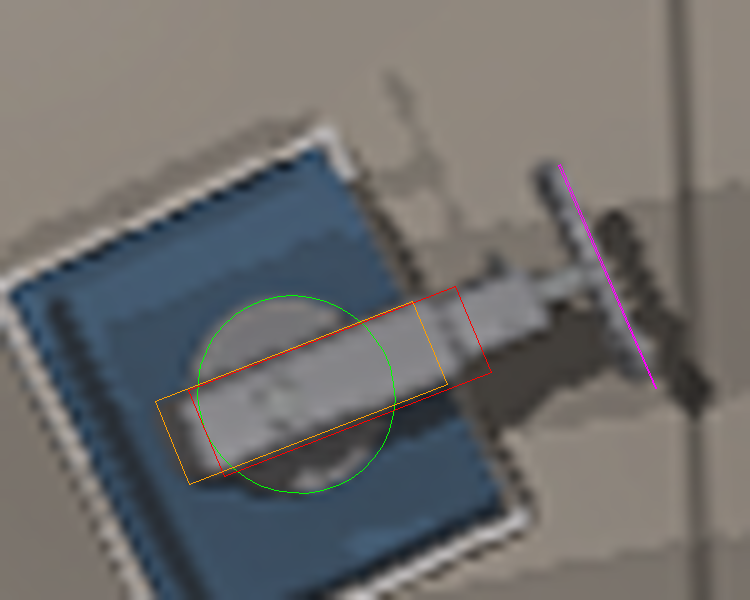

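View pics/o5.png

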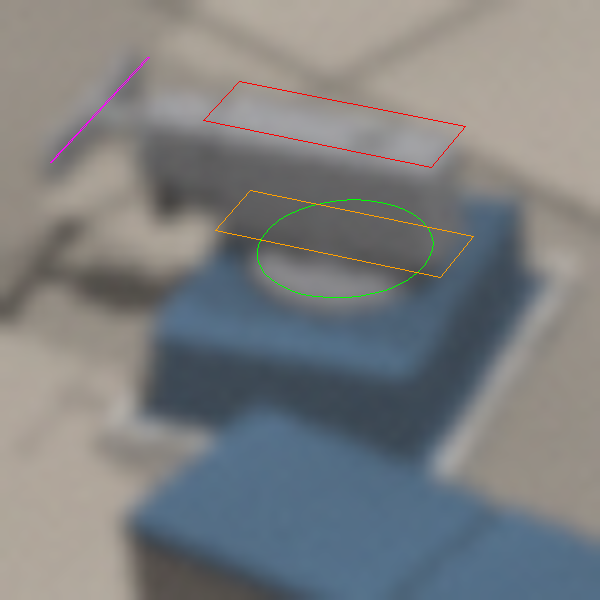

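The top overlay puts the head at about (0.508, -0.2045) with yaw -67.5°, and the slot at (0.571, 0.0585) with yaw -7.6°. Next I move above the head.

```bash
python3 -m handwheel '{"claw":[100,100,100,100,100,100,100,100],"delta_pos":[[13.22,-6.56,0],[13.22,-6.56,0],[13.22,-6.56,0],[13.22,-6.56,0],[13.22,-6.56,0],[13.22,-6.56,0],[13.22,-6.56,0],[13.22,-6.56,0]],"roll":[-1.57,-1.57,-1.57,-1.57,-1.57,-1.57,-1.57,-1.57]}'
cat >> h.py <<'E'
def goto(x,y,z,yaw_deg):
    """delta (tool axes, 30mm units) from measured pose; yaw = yaw of tool x"""
    s=bot.state();R=cv2.Rodrigues(s['orientation'])[0];d=R.T@(np.array([x,y,z])-s['position'])/.03
    yaw=np.degrees(np.arctan2(R[1,0],R[0,0]))
    dr=-(yaw_deg-yaw);dr=(dr+180)%360-180
    print('t',round(s['time_s'],2),'pos',s['position'].round(4),'yaw',yaw.round(2),'tilt',np.degrees(np.arccos(-R[2,2])).round(2),'delta',d.round(3),'roll',np.radians(dr).round(4),'F',s['contact_force'].round(1),'M',s['wrist_torque'].round(2),'gap',s['finger_gap'].round(4))
E
python3 -c "
from h import *
goto(.508,-.2045,.404,112.5)"
```

```text
time_s: 2.17
position: [0.4359, -0.2849, 0.405]
orientation: [2.419, 2.004, 0.0]
contact_force: [0.1, -0.1, -0.0]
finger_gap: 0.0857Traceback (most recent call last):
  File "<string>", line 3, in <module>
    goto(.508,-.2045,.404,112.5)
    ~~~~^^^^^^^^^^^^^^^^^^^^^^^^
  File "h.py", line 54, in goto
    print('t',round(s['time_s'],2),'pos',s['position'].round(4),'yaw',yaw.round(2),'tilt',np.degrees(np.arccos(-R[2,2])).round(2),'delta',d.round(3),'roll',np.radians(dr).round(4),'F',s['contact_force'].round(1),'M',s['wrist_torque'].round(2),'gap',s['finger_gap'].round(4))
                                                                                                                                                                                                                                                         ^^^^^^^^^^^^^^^^^^^^^
AttributeError: 'float' object has no attribute 'round'
```

```bash
sed -i "s/s\['finger_gap'\].round(4)/round(s['finger_gap'],4)/" h.py; python3 -c "
from h import *
goto(.508,-.2045,.32,112.5)"
```

```text
t 2.17 pos [ 0.4359 -0.2849  0.405 ] yaw 79.28 tilt 0.04 delta [3.081 1.861 2.833] roll -0.5798 F [ 0.1 -0.1 -0. ] M [-0.06 -0.01  0.01] gap 0.0857
```

```bash
python3 -m handwheel '{"claw":[100,100,100,100,100,100,100],"delta_pos":[[3.08,1.86,1],[3.08,1.86,2],[3.08,1.86,2.83],[3.08,1.86,2.83],[3.08,1.86,2.83],[3.08,1.86,2.83],[3.08,1.86,2.83]],"roll":[-0.58,-0.58,-0.58,-0.58,-0.58,-0.58,-0.58]}'
python3 - <<'E'
from h import *
goto(.508,-.2045,.2255,112.5)
im=cams.read_camera('scene');crop(im,130,90,270,230,5,'pics/s1.png')
E
```

```text
time_s: 2.75
position: [0.5077, -0.2065, 0.3197]
orientation: [-1.755, -2.605, 0.0]
contact_force: [-0.1, -0.1, 0.8]
finger_gap: 0.0854
t 2.75 pos [ 0.5077 -0.2065  0.3197] yaw 112.07 tilt 0.01 delta [0.059 0.034 3.14 ] roll -0.0075 F [-0.1 -0.1  0.8] M [ 0.02  0.   -0.01] gap 0.0854
```

View pics/s1.png

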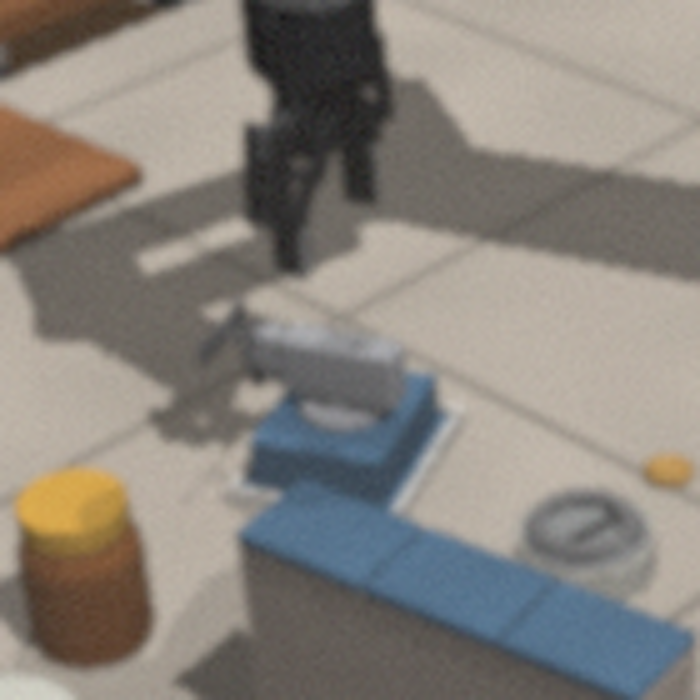

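The gripper is above the head with its fingers either side of the casting's long faces (crop 290,260 and 360,200). Next I descend and close.

```bash
python3 -m handwheel '{"claw":[100,100,100,100,100,100],"delta_pos":[[0.06,0.03,1.0],[0.06,0.03,2.0],[0.06,0.03,2.8],[0.06,0.03,3.1],[0.06,0.03,3.1],[0.06,0.03,3.1]],"roll":[-0.007,-0.007,-0.007,-0.007,-0.007,-0.007]}'
python3 -m handwheel '{"claw":[60,30,20,10,10,10,10,10],"delta_pos":[[0,0,0],[0,0,0],[0,0,0],[0,0,0],[0,0,0],[0,0,0],[0,0,0],[0,0,0]],"roll":[0,0,0,0,0,0,0,0]}'
python3 - <<'E'
from h import *
goto(.508,-.2045,.3255,112.5)
E
```

```text
time_s: 3.3
position: [0.5079, -0.2053, 0.2275]
orientation: [1.745, 2.611, 0.0]
contact_force: [0.1, -0.6, 0.8]
finger_gap: 0.0854
time_s: 3.97
position: [0.508, -0.2047, 0.2277]
orientation: [1.743, 2.612, 0.0]
contact_force: [-0.6, 0.8, 5.8]
finger_gap: 0.0234
t 3.97 pos [ 0.508  -0.2047  0.2277] yaw 112.58 tilt 0.09 delta [ 3.000e-03  6.000e-03 -3.261e+00] roll 0.0014 F [-0.6  0.8  5.8] M [0.07 0.16 0.  ] gap 0.0234
```

```bash
python3 -m handwheel '{"claw":[10,10,10,10,10,10,10,10],"delta_pos":[[0,0,-0.5],[0,0,-1],[0,0,-2],[0,0,-3],[0,0,-4],[0,0,-4.5],[0,0,-4.5],[0,0,-4.5]],"roll":[0,0,0,0,0,0,0,0]}'
python3 - <<'E'
from h import *
goto(.571,.0585,.36,82.4)
for n,b in(('top',(310,150,430,250)),('scene',(130,50,270,190))):
    im=cams.read_camera(n);cv2.imwrite(f'pics/l_{n}.png',im);crop(im,*b,5,f'pics/l_{n}c.png')
E
```

```text
time_s: 4.63
position: [0.5075, -0.2045, 0.362]
orientation: [1.743, 2.612, 0.0]
contact_force: [-0.1, -0.1, -1.8]
finger_gap: 0.0234
t 4.63 pos [ 0.5075 -0.2045  0.362 ] yaw 112.58 tilt 0.07 delta [7.281 5.321 0.065] roll 0.5268 F [-0.1 -0.1 -1.8] M [ 0.03  0.03 -0.03] gap 0.0234
```

View pics/l_topc.png

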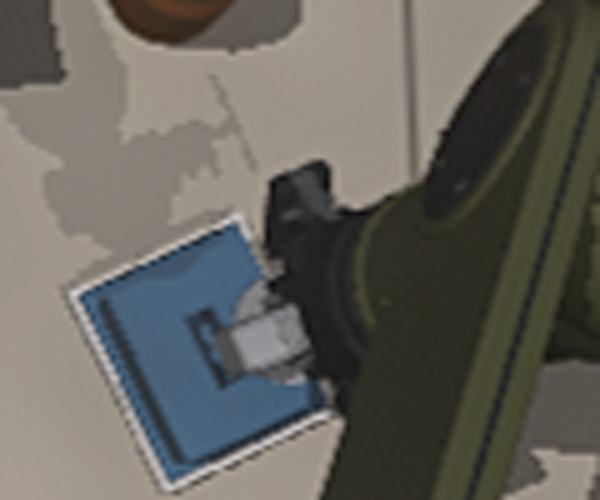

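View pics/l_scenec.png

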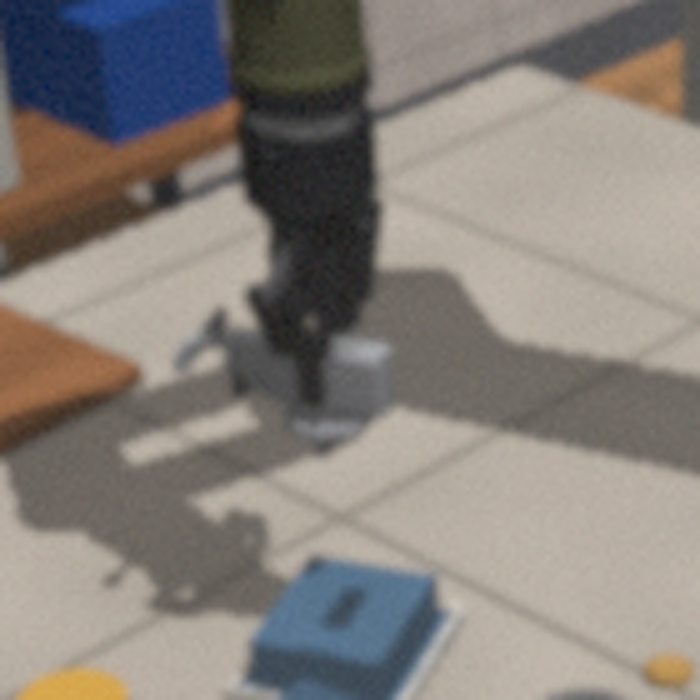

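```bash
python3 -m handwheel '{"claw":[10,10,10,10,10,10,10,10],"delta_pos":[[7.28,5.32,0],[7.28,5.32,0],[7.28,5.32,0],[7.28,5.32,0],[7.28,5.32,0],[7.28,5.32,0],[7.28,5.32,0],[7.28,5.32,0]],"roll":[0.527,0.527,0.527,0.527,0.527,0.527,0.527,0.527]}'
python3 -m handwheel '{"claw":[10,10],"delta_pos":[[0,0,0],[0,0,0]],"roll":[0,0]}'
python3 - <<'E'
from h import *
goto(.571,.0585,.345,82.4)
s=bot.state();p=s['position'];h=(p[0],p[1],np.radians(82.4-180));zg=p[2]-.1572
for n,b,k in(('top',(225,130,325,230),7),('scene',(170,100,290,220),6)):
    im=np.mean([cams.read_camera(n).astype(float) for _ in range(3)],0);np.save(f'pics/a_{n}.npy',im);cv2.imwrite(f'pics/a_{n}.png',im);
    crop(im,*b,k,f'pics/a_{n}c.png')
    ovh(n,im,h,zg,b,k,f'pics/a_{n}o.png')
E
```

```text
time_s: 5.4
position: [0.5717, 0.0642, 0.3594]
orientation: [-2.355, -2.072, -0.001]
contact_force: [-0.4, -0.6, -1.9]
finger_gap: 0.0235
time_s: 5.57
position: [0.5705, 0.0583, 0.3598]
orientation: [-2.361, -2.069, 0.006]
contact_force: [-0.2, 0.0, -2.2]
finger_gap: 0.0231
t 5.57 pos [0.5705 0.0583 0.3598] yaw 82.44 tilt 0.25 delta [0.01  0.019 0.493] roll 0.0008 F [-0.2  0.  -2.2] M [ 0.01  0.02 -0.07] gap 0.0231[ WARN:0@4.184] global loadsave.cpp:1063 imwrite_ Unsupported depth image for selected encoder is fallbacked to CV_8U.
```

View pics/a_topo.png

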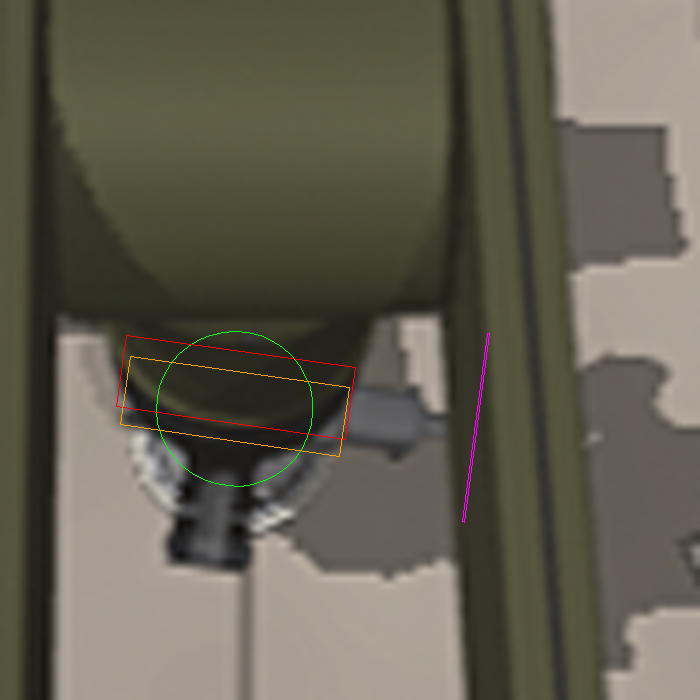

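View pics/a_sceneo.png

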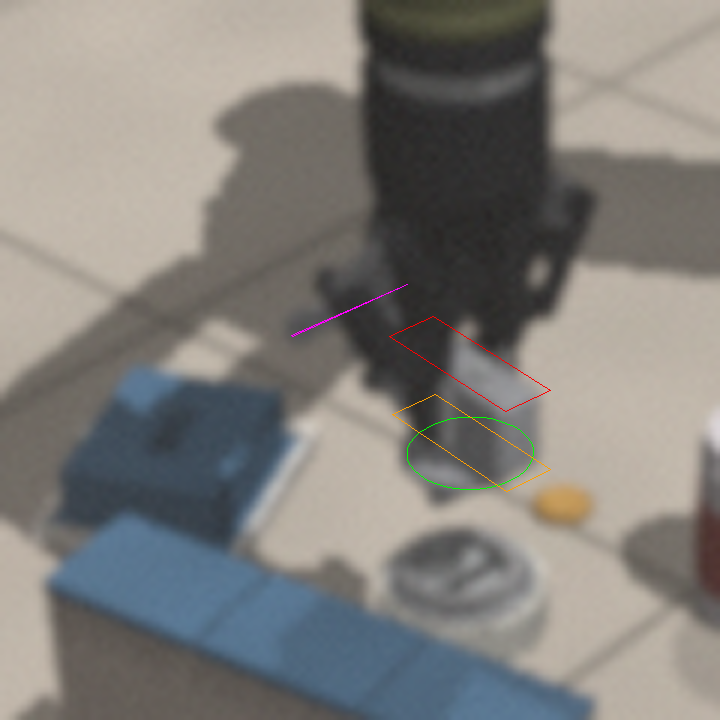

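View pics/a_scenec.png

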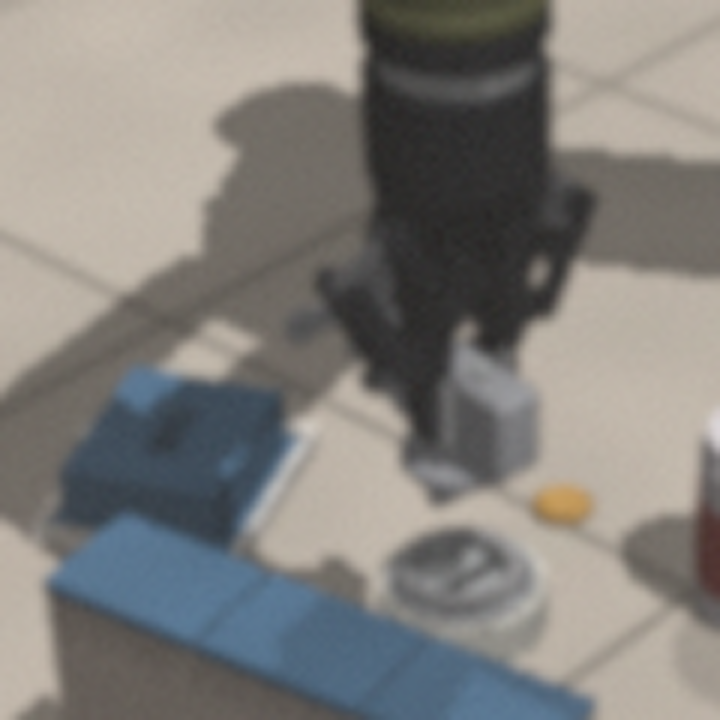

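```bash
python3 -m handwheel '{"claw":[10,10,10,10],"delta_pos":[[0.01,0.02,0.5],[0.01,0.02,0.95],[0.01,0.02,0.95],[0.01,0.02,0.95]],"roll":[0,0,0,0]}'
python3 - <<'E'
from h import *
goto(.571,.0585,.330,82.4)
s=bot.state();p=s['position'];h=(p[0],p[1],np.radians(82.4-180));zg=p[2]-.1572
im=np.mean([cams.read_camera('scene').astype(float) for _ in range(6)],0);np.save('pics/b_scene.npy',im)
b=(220,150,270,220)
crop(im,*b,11,'pics/b1.png')
S=(.571,.0585)
ex=[(circ(*S,.114,.033),(255,255,0)),(circ(*S,.119,.029),(255,255,0)),(rect(*S,np.radians(-7.6),.110,-.019,.019,.00475),(0,0,255)),(rect(h[0],h[1],h[2],zg-.048,-.0035,.0035,.017),(255,0,0)),(circ(h[0],h[1],zg-.0305,.027),(0,255,0))]
ovh('scene',im,h,zg,b,11,'pics/b2.png',ex)
E
```

```text
time_s: 6.2
position: [0.5714, 0.0579, 0.3329]
orientation: [-2.364, -2.067, 0.002]
contact_force: [-0.1, 0.3, -2.2]
finger_gap: 0.0233
t 6.2 pos [0.5714 0.0579 0.3329] yaw 82.32 tilt 0.11 delta [ 0.019 -0.015  0.095] roll -0.0014 F [-0.1  0.3 -2.2] M [ 0.04 -0.03 -0.04] gap 0.0233[ WARN:0@7.311] global loadsave.cpp:1063 imwrite_ Unsupported depth image for selected encoder is fallbacked to CV_8U.
```

View pics/b1.png

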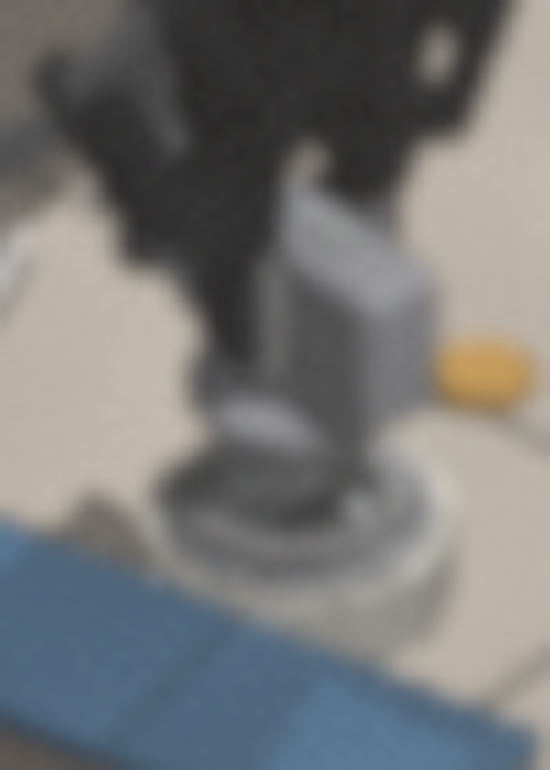

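View pics/b2.png

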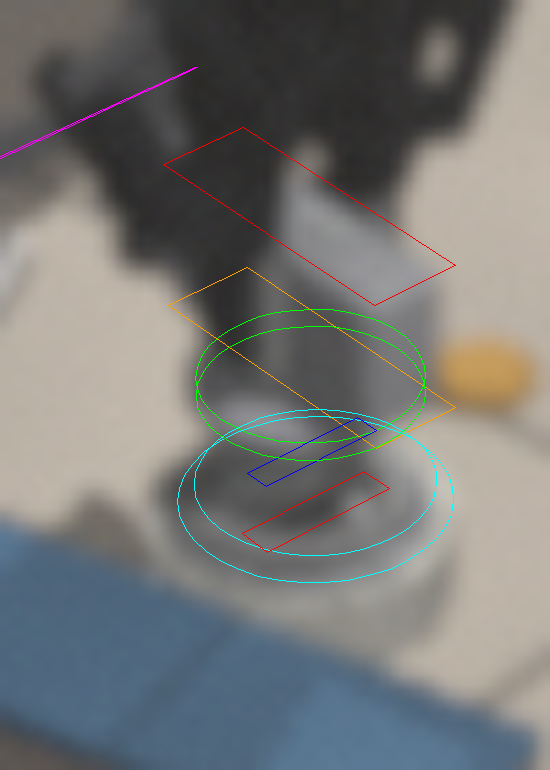

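Ring and head overlays are shifted by the same ~1.5 px in the scene view, so they agree. Next I lower gently, feeling for the slot.

```bash
python3 -m handwheel '{"claw":[10,10,10,10,10],"delta_pos":[[0.02,-0.015,0.2],[0.02,-0.015,0.35],[0.02,-0.015,0.45],[0.02,-0.015,0.5],[0.02,-0.015,0.5]],"roll":[0,0,0,0,0]}'; python3 -c "
from h import *
goto(.571,.0585,.314,82.4)"
```

```text
time_s: 6.92
position: [0.5711, 0.0593, 0.3175]
orientation: [-2.363, -2.068, 0.002]
contact_force: [-0.2, -0.1, -2.1]
finger_gap: 0.0236
t 6.92 pos [0.5711 0.0593 0.3175] yaw 82.39 tilt 0.09 delta [-0.026 -0.001  0.117] roll -0.0002 F [-0.2 -0.1 -2.1] M [-0.01  0.04  0.02] gap 0.0236
```

```bash
python3 -m handwheel '{"claw":[10,10,10],"delta_pos":[[-0.013,0,0.05],[-0.013,0,0.08],[-0.013,0,0.1]],"roll":[0,0,0]}'; python3 -c "
from h import *
goto(.571,.0585,.310,82.4)"
```

```text
time_s: 7.17
position: [0.5714, 0.0588, 0.3153]
orientation: [2.364, 2.069, 0.0]
contact_force: [-0.2, -1.1, -2.0]
finger_gap: 0.0231
t 7.17 pos [0.5714 0.0588 0.3153] yaw 82.38 tilt 0.01 delta [-0.011 -0.012  0.175] roll -0.0004 F [-0.2 -1.1 -2. ] M [ 0.05 -0.01  0.02] gap 0.0231
```

```bash
python3 -m handwheel '{"claw":[10,10,10],"delta_pos":[[0,0,0.03],[0,0,0.06],[0,0,0.06]],"roll":[0,0,0]}'; python3 -m handwheel '{"claw":[10,10],"delta_pos":[[0,0,0.03],[0,0,0.03]],"roll":[0,0]}'; python3 -c "
from h import *
goto(.571,.0585,.310,82.4)"
```

```text
time_s: 7.42
position: [0.5714, 0.0588, 0.3134]
orientation: [2.364, 2.069, 0.0]
contact_force: [0.6, 0.1, -1.4]
finger_gap: 0.023
time_s: 7.58
position: [0.5714, 0.0588, 0.3125]
orientation: [2.364, 2.069, 0.0]
contact_force: [-0.1, -0.5, -1.6]
finger_gap: 0.0234
t 7.58 pos [0.5714 0.0588 0.3125] yaw 82.38 tilt 0.01 delta [-0.011 -0.012  0.085] roll -0.0004 F [-0.1 -0.5 -1.6] M [ 0.04 -0.01 -0.04] gap 0.0234
```

```bash
python3 -m handwheel '{"claw":[10,10,10],"delta_pos":[[0,0,0.04],[0,0,0.08],[0,0,0.08]],"roll":[0,0,0]}'; python3 -c "
from h import *
goto(.571,.0585,.307,82.4)"
```

```text
time_s: 7.83
position: [0.5714, 0.0588, 0.31]
orientation: [2.364, 2.069, -0.0]
contact_force: [0.5, -0.2, -2.4]
finger_gap: 0.0234
t 7.83 pos [0.5714 0.0588 0.31  ] yaw 82.38 tilt 0.0 delta [-0.011 -0.011  0.1  ] roll -0.0004 F [ 0.5 -0.2 -2.4] M [ 0.07 -0.09  0.03] gap 0.0234
```

The T is already about 5 mm into the slot with no contact. Next I go on to the ring.

```bash
python3 -m handwheel '{"claw":[10,10,10],"delta_pos":[[0,0,0.05],[0,0,0.1],[0,0,0.1]],"roll":[0,0,0]}'; python3 -m handwheel '{"claw":[10,10,10],"delta_pos":[[0,0,0.04],[0,0,0.08],[0,0,0.08]],"roll":[0,0,0]}';python3 -c "
from h import *
goto(.571,.0585,.299,82.4)"
```

```text
time_s: 8.08
position: [0.5714, 0.0588, 0.3069]
orientation: [-2.364, -2.069, 0.0]
contact_force: [0.7, -0.4, -1.6]
finger_gap: 0.0237
time_s: 8.33
position: [0.5714, 0.0588, 0.3053]
orientation: [2.364, 2.069, 0.001]
contact_force: [-1.5, -0.9, 3.7]
finger_gap: 0.0234
t 8.33 pos [0.5714 0.0588 0.3053] yaw 82.38 tilt 0.03 delta [-0.012 -0.012  0.209] roll -0.0003 F [-1.5 -0.9  3.7] M [-0.03  0.21 -0.01] gap 0.0234
```

```bash
python3 -m handwheel '{"claw":[10,10,10,10],"delta_pos":[[0,0,0.05],[0,0,0.1],[0,0,0.15],[0,0,0.15]],"roll":[0,0,0,0]}'; python3 -m handwheel '{"claw":[10,10,10],"delta_pos":[[0,0,0.04],[0,0,0.08],[0,0,0.08]],"roll":[0,0,0]}';python3 -c "
from h import *
goto(.571,.0585,.299,82.4)"
```

```text
time_s: 8.67
position: [0.5714, 0.0588, 0.3009]
orientation: [2.364, 2.069, 0.001]
contact_force: [-1.9, 0.3, 7.4]
finger_gap: 0.0232
time_s: 8.92
position: [0.5714, 0.0588, 0.2988]
orientation: [2.364, 2.069, 0.001]
contact_force: [-3.0, -0.3, 8.6]
finger_gap: 0.0233
t 8.92 pos [0.5714 0.0588 0.2988] yaw 82.38 tilt 0.05 delta [-0.013 -0.011 -0.008] roll -0.0003 F [-3.  -0.3  8.6] M [-0.03  0.42 -0.03] gap 0.0233
```

```bash
python3 -m handwheel '{"claw":[10,10,10,10],"delta_pos":[[0,0,0],[0,0,0],[0,0,0],[0,0,0]],"roll":[0.06,0.12,0.2,0.2]}';python3 -c "
from h import *
goto(.571,.0585,.299,82.4)"
```

```text
time_s: 9.25
position: [0.5722, 0.0588, 0.2994]
orientation: [2.56, 1.817, 0.005]
contact_force: [-0.8, 0.2, 8.5]
finger_gap: 0.023
t 9.25 pos [0.5722 0.0588 0.2994] yaw 70.73 tilt 0.2 delta [-0.023 -0.034  0.012] roll -0.2036 F [-0.8  0.2  8.5] M [-0.05  0.17 -0.09] gap 0.023
```

```bash
python3 -m handwheel '{"claw":[10,10,10,10,10,10,10],"delta_pos":[[0,0,0],[0,0,0],[0,0,0],[0,0,0],[0,0,0],[0,0,0],[0,0,0]],"roll":[0.1,0.2,0.3,0.4,0.5,0.6,0.6]}';python3 -c "
from h import *
goto(.571,.0585,.299,-7.6)"
```

```text
time_s: 9.83
position: [0.5724, 0.0588, 0.2995]
orientation: [2.984, 0.978, 0.006]
contact_force: [-0.3, -1.1, 8.3]
finger_gap: 0.0233
t 9.83 pos [0.5724 0.0588 0.2995] yaw 36.31 tilt 0.25 delta [-0.044 -0.021  0.016] roll 0.7663 F [-0.3 -1.1  8.3] M [-0.08  0.13 -0.12] gap 0.0233
```

```bash
python3 -m handwheel '{"claw":[10,10,10,10,10,10,10,10],"delta_pos":[[0,0,0],[0,0,0],[0,0,0],[0,0,0],[0,0,0],[0,0,0],[0,0,0],[0,0,0]],"roll":[0.1,0.2,0.3,0.4,0.5,0.6,0.7,0.77]}';python3 -c "
from h import *
goto(.571,.0585,.299,-7.6)"
```

```text
time_s: 10.5
position: [0.572, 0.0585, 0.2993]
orientation: [3.133, -0.214, 0.005]
contact_force: [-1.0, -2.3, 8.1]
finger_gap: 0.0236
t 10.5 pos [0.572  0.0585 0.2993] yaw -7.81 tilt 0.18 delta [-0.034  0.003  0.01 ] roll -0.0037 F [-1.  -2.3  8.1] M [-0.33  0.22  0.14] gap 0.0236
```

```bash
python3 -m handwheel '{"claw":[10,10],"delta_pos":[[0,0,0],[0,0,0]],"roll":[0,0]}';python3 -c "
from h import *
goto(.571,.0585,.304,-7.6)"
```

```text
time_s: 10.67
position: [0.572, 0.0584, 0.2993]
orientation: [3.134, -0.208, 0.005]
contact_force: [-0.5, -1.3, 8.4]
finger_gap: 0.0234
t 10.67 pos [0.572  0.0584 0.2993] yaw -7.59 tilt 0.18 delta [-0.033  0.002 -0.157] roll 0.0001 F [-0.5 -1.3  8.4] M [-0.27  0.23 -0.11] gap 0.0234
```

```bash
python3 -m handwheel '{"claw":[10,10,10,10],"delta_pos":[[-0.02,0,-0.05],[-0.02,0,-0.1],[-0.02,0,-0.15],[-0.02,0,-0.15]],"roll":[0,0,0,0]}';python3 -m handwheel '{"claw":[10,10,10],"delta_pos":[[0,0,-0.05],[0,0,-0.08],[0,0,-0.08]],"roll":[0,0,0]}';python3 -c "
from h import *
goto(.571,.0585,.304,-7.6)"
```

```text
time_s: 11.0
position: [0.5718, 0.0584, 0.3037]
orientation: [3.134, -0.207, 0.006]
contact_force: [0.6, -2.2, 5.9]
finger_gap: 0.0237
time_s: 11.25
position: [0.5719, 0.0585, 0.3042]
orientation: [3.134, -0.208, 0.004]
contact_force: [4.9, -2.7, -3.9]
finger_gap: 0.0234
t 11.25 pos [0.5719 0.0585 0.3042] yaw -7.58 tilt 0.16 delta [-0.03   0.003  0.007] roll 0.0004 F [ 4.9 -2.7 -3.9] M [-0.39 -0.83 -0.  ] gap 0.0234
```

The head rose 5 mm to z = 0.304 and the pull then reversed sign, so the T is caught in the pocket. Next I relax the pull, release and retreat straight up.

```bash
python3 -m handwheel '{"claw":[10,10,60,100,100,100,100,100],"delta_pos":[[0,0,0.03],[0,0,0.03],[0,0,0.03],[0,0,0.03],[0,0,0.03],[0,0,0.03],[0,0,0.03],[0,0,0.03]],"roll":[0,0,0,0,0,0,0,0]}';python3 -c "
from h import *
goto(.571,.0585,.304,-7.6)"
```

```text
time_s: 11.92
position: [0.5705, 0.059, 0.3038]
orientation: [-3.135, 0.207, 0.001]
contact_force: [0.0, -0.7, -0.4]
finger_gap: 0.0851
t 11.92 pos [0.5705 0.059  0.3038] yaw -7.57 tilt 0.04 delta [ 0.019  0.015 -0.008] roll 0.0006 F [ 0.  -0.7 -0.4] M [0.05 0.01 0.03] gap 0.0851
```

```bash
python3 -m handwheel '{"claw":[100,100,100,100,100,100,100,100],"delta_pos":[[0,0,-0.5],[0,0,-1],[0,0,-2],[0,0,-3],[0,0,-4],[-1,0,-4.5],[-2.5,0,-4.5],[-4,0,-4.5]],"roll":[0,0,0,0,0,0,0,0]}'
python3 -m handwheel '{"claw":[100,100,100,100,100],"delta_pos":[[-1.3,0,0],[-2.6,0,0],[-3.5,0,0],[-4,0,0],[-4,0,0]],"roll":[0,0,0,0,0]}'
python3 - <<'E'
from h import *
goto(.571,.0585,.304,-7.6)
for n,b,k in(('top',(200,110,320,250),5),('scene',(170,130,290,250),6)):
    im=cams.read_camera(n);cv2.imwrite(f'pics/f_{n}.png',im)
    ovh(n,im,(.571,.0585,np.radians(172.4)),.147,b,k,f'pics/f_{n}o.png');crop(im,*b,k,f'pics/f_{n}c.png')
E
```

```text
time_s: 12.58
position: [0.4582, 0.0739, 0.4401]
orientation: [-3.134, 0.209, -0.005]
contact_force: [-0.5, 0.3, 0.0]
finger_gap: 0.0853
time_s: 13.0
position: [0.3362, 0.0898, 0.4389]
orientation: [-3.135, 0.206, 0.002]
contact_force: [-0.5, -0.9, 0.0]
finger_gap: 0.0852
t 13.0 pos [0.3362 0.0898 0.4389] yaw -7.5 tilt 0.06 delta [7.901 0.012 4.489] roll 0.0017 F [-0.5 -0.9  0. ] M [-0.01  0.03  0.06] gap 0.0852
```

View pics/f_topo.png

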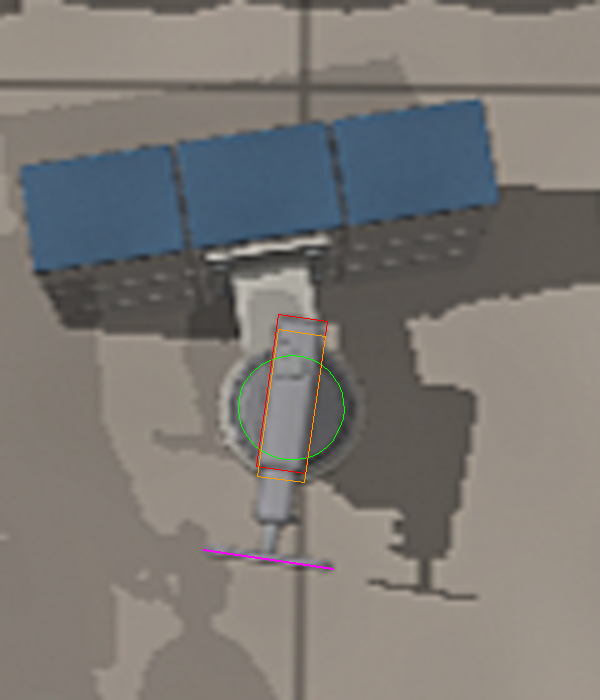

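View pics/f_sceneo.png

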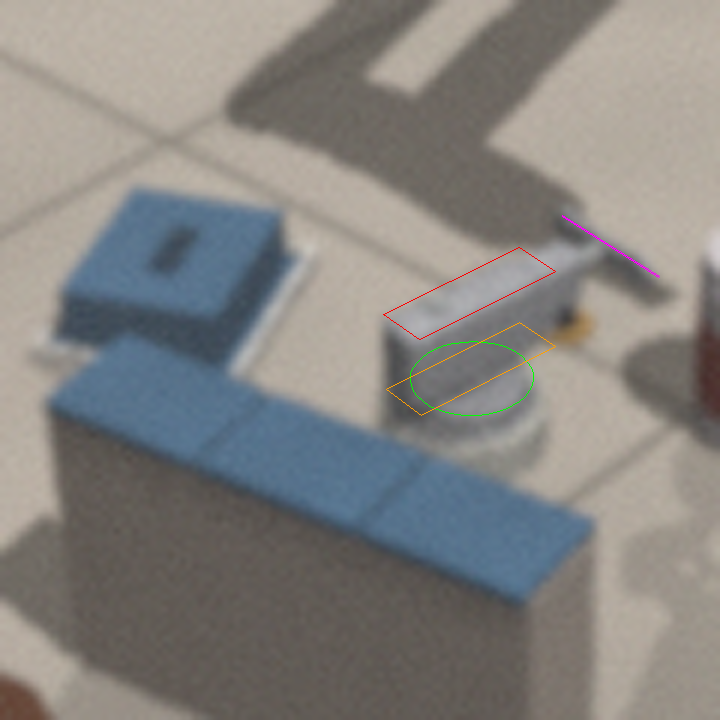

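View pics/f_top.png

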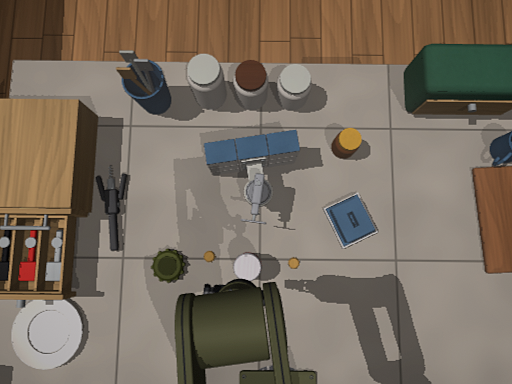

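The pictures show the head seated on the socket at (258,192). The crank points away from the wall, the 37 mm lock-height overlay matches, and the bystanders have not moved. The gripper is clear, so I hand in.

```bash
python3 -c "
from bench import bot
print(bot.sign_off())"
```

```text
the job is handed in; nothing more can be done
None
```

The can opener head is back on the wall bracket and locked, and I handed the job in at about 13 s.

- **Slot:** seen from above, the slot was turned about 16° from square to the wall. The T went through on the first try without touching the plate.
- **Pressing and turning:** I pressed the head about 7.5 mm onto the spring ring and turned it 90° clockwise. The wrist readings between moves never exceeded about 9 N vertically, well under the 40 N limit.
- **Lock check:** on release the head rose 5 mm to the lock height. A light upward tug was then resisted (about −4 N at the wrist), so the T was caught in the pocket.
- **Final pictures:** the top view matches the model at lock height, with the head upright, the crank end away from the wall and its length about 17° from square (limit about 32°). The scene camera overlay sat about 1–2 pixels off, the same offset it showed on the socket before. The other items look unmoved in the pictures (judged by eye, not measured), and the open gripper is well clear.

No check failed. The sign-off gives no verdict.

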